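# Find the unlocked lid of the scrap chest and push it open

## Robot

A 6-joint arm with a two-finger parallel gripper is mounted at the origin on the work surface. World frame = base frame: x ahead of the robot, y to its left, z up, the work surface at z = 0. Lengths are in mm, angles in rad, forces in N, time in s.
With the tool pointing down it reaches from about 250 to 775 mm from the base axis. Payload 4 kg.
Tool frame: the origin (TCP) lies on the centre line of the jaws, within the pads' length; the fingertips stand 22 mm ahead of it and the grasp point (between the pads) lies 3 mm ahead of it (tip_reach is the z of the fingertips in the tool frame, in mm); z points along the fingers, y is the line along which they close (so a half turn about z gives the same grasp; the last joint's range is limited). The gripper opens to 85 mm and grips with 20 to 120 N. Pads are 22 mm wide; open, the fingers measure 114 mm over their backs; the gripper's body (76 mm by 85 mm) begins 54 mm behind the grasp point. The pads swing forward as they close: fully open they stand 13 mm farther back than shut.
Start: joints at [1.206, 0.087, 1.371, -0, 1.684, -0.103], TCP at [142.358, 531.272, 253.341] pointing down, gripper open.
Joint ranges: [-3.1, 3.1], [-0.76, 2.03], [0.27, 2.55], [-1.08, 4.22], [0.17, 2.65], [-2.57, 2.57]. Speed limits (rad/s): [2.79, 2.79, 3.14, 3.14, 3.14, 3.14].

## Interface

Orientations are given as a unit quaternion [x, y, z, w].
In Python, from workcell import * gives the robot as it stands.
- The arm moves only by the tool carry_out, never from a script. Its argument "increments" is a list of rows, each an object of numbers: "dx", "dy", "dz": the shift along the tool's x, y, z normalised to -1 to 1, where 1 is 0.25 m; "roll": the turn about the tool's z normalised to -1 to 1, where 1 is pi rad. A call has exactly 10 rows; each row is the pose to reach, as a shift and turn from the pose commanded when the call began, along the tool's axes at that moment, turning the shorter way round; what a row does not reach only later rows make up. A row lasts 1/10 s, in which the tool goes at most 50 mm and 8.59 degrees, less where a joint would pass 70% of its speed; a pose out of reach is approached as far as the arm can. A call with a number of a shift or a turn outside -1 to 1 is refused whole. A call with a gripper value outside its range is refused whole. "claw" is the closure, from 0 (fully open) to 1 (shut), set as the call begins (left out, the last holds). The fingers move at their own pace and stop on an object; the grip force is fixed at half the most. Time passes only in rows, so rows that repeat a pose let the fingers close, or fill a call up. It gives the time, the measured TCP pose, the force, the opening and the grip force at its end, in the units of the state.
- get_state(): the state, without advancing time (a new reading comes with each control period).
- grab_frame(name): name is "side" or "top" or "wrist"; returns a dict with "pixels" (480x640x3 uint8, red, green, blue), "range_z" (480x640 float32, mm along the optical axis (not along the pixel's ray), 0 where there is no reading), "fx", "fy", "cx", "cy" (pixels), "position" and "attitude" of the camera in the world; the wrist camera has in their place "tool_from_camera" (4x4, takes a point from camera to tool coordinates, whose origin is the TCP and whose axes are the flange's). Camera axes: x right, y down, z forward; pixel columns grow to the right and rows downward; lengths in mm; the calibration is good to about 2 mm. A picture is of the moment at which its call begins: read the wrist's pose just before it.
- job_done(): hands the job in; it is judged then, once.
The state is a dict: "time_s": time; "joints": joint angles; "dq": joint speeds; "tau": joint torques, N m; "eef_pos": TCP position; "tool_rot": TCP orientation; "force": force on the tool from outside, world axes, zero at the start; "moment": the same for the moment, N m; "grip_width": opening from 0.0 (shut) to 1.0 (fully open); "gripper_force": force on a finger pad.
Only numpy, scipy, OpenCV 4.12 (cv2) and the standard library are available. Lean on these libraries where they do the work, as an engineer would, in place of code of your own. Each camera call takes 0.05 s, during which the arm holds its last target. There are 200 camera calls.

## Task

One of the four tip-up lids of the scrap chest is unlocked, though all look alike: press gently on the steel thumb plates at their near edges until you find the lid that rocks, then push that edge on down until the lid is fully open, and leave it standing open for the filings. Only press and push: do not force the locked lids, do not grip or pull up a lid's raised far edge, and leave the mug, file pot, jar and brush where they are.

Things in the scene. Friction and masses are not known exactly. Their poses are not given: they have to be found in the camera images.
- chest: Wooden scrap chest, 156 (x) x 406 (y) x 72 (z) mm, screwed to the bench; origin centre of underside, x to its far side, y left, z up. Top: four identical flush plywood lids at y +145.5, +48.5, -48.5, -145.5 mm, 10 mm rails between. Wells below, floor 8 mm above the bench. Alike front locks: three (drawn anew) have their cam under the lid's near edge; nothing outside shows which.
- lid1 (a joint): Tip angle of the leftmost (+y) lid, rad: 0 shut, growing as its near edge sinks into the well and its far edge rises. Locked: 1 to 2 mm of play at the near edge, then hard (below 0.06). Unlocked: gives at about 3 N on its plate, turns to a stop at 0.95; its stiff pivot holds it wherever it is left.
- lid2 (a joint): Tip angle of the second from the left lid, rad: 0 shut, growing as its near edge sinks into the well and its far edge rises. Locked: 1 to 2 mm of play at the near edge, then hard (below 0.06). Unlocked: gives at about 3 N on its plate, turns to a stop at 0.95; its stiff pivot holds it wherever it is left.
- lid3 (a joint): Tip angle of the third from the left lid, rad: 0 shut, growing as its near edge sinks into the well and its far edge rises. Locked: 1 to 2 mm of play at the near edge, then hard (below 0.06). Unlocked: gives at about 3 N on its plate, turns to a stop at 0.95; its stiff pivot holds it wherever it is left.
- lid4 (a joint): Tip angle of the rightmost (-y) lid, rad: 0 shut, growing as its near edge sinks into the well and its far edge rises. Locked: 1 to 2 mm of play at the near edge, then hard (below 0.06). Unlocked: gives at about 3 N on its plate, turns to a stop at 0.95; its stiff pivot holds it wherever it is left.
- lid1_plate (a point): Centre of the flush steel thumb plate (26 mm disc) on top of the leftmost (+y) lid (84 mm wide in y, 125 long in x, 10 thick), 20 mm in from the near (robot side) edge. The pivot axis, along the chest's y, lies 30 mm beyond it at chest x -12.5, z 67 mm. Axes: the lid's (x to far edge, z out of the top), level when shut.
- lid2_plate (a point): Centre of the flush steel thumb plate (26 mm disc) on top of the second from the left lid (84 mm wide in y, 125 long in x, 10 thick), 20 mm in from the near (robot side) edge. The pivot axis, along the chest's y, lies 30 mm beyond it at chest x -12.5, z 67 mm. Axes: the lid's (x to far edge, z out of the top), level when shut.
- lid3_plate (a point): Centre of the flush steel thumb plate (26 mm disc) on top of the third from the left lid (84 mm wide in y, 125 long in x, 10 thick), 20 mm in from the near (robot side) edge. The pivot axis, along the chest's y, lies 30 mm beyond it at chest x -12.5, z 67 mm. Axes: the lid's (x to far edge, z out of the top), level when shut.
- lid4_plate (a point): Centre of the flush steel thumb plate (26 mm disc) on top of the rightmost (-y) lid (84 mm wide in y, 125 long in x, 10 thick), 20 mm in from the near (robot side) edge. The pivot axis, along the chest's y, lies 30 mm beyond it at chest x -12.5, z 67 mm. Axes: the lid's (x to far edge, z out of the top), level when shut.
- lid1_edge (a point): Middle of the far top edge of the leftmost (+y) lid, 75 mm beyond the pivot axis. Shut, this end rests on a ledge and cannot go down; it rises as the lid tips open (61 mm at the stop).
- lid2_edge (a point): Middle of the far top edge of the second from the left lid, 75 mm beyond the pivot axis. Shut, this end rests on a ledge and cannot go down; it rises as the lid tips open (61 mm at the stop).
- lid3_edge (a point): Middle of the far top edge of the third from the left lid, 75 mm beyond the pivot axis. Shut, this end rests on a ledge and cannot go down; it rises as the lid tips open (61 mm at the stop).
- lid4_edge (a point): Middle of the far top edge of the rightmost (-y) lid, 75 mm beyond the pivot axis. Shut, this end rests on a ledge and cannot go down; it rises as the lid tips open (61 mm at the stop).
- mug: Blue mug, 82 mm across, 95 mm high, handle at its +y; beside the right end of the chest. Origin under its centre. Bystander.
- filepot: Brass pot 52 mm across, 85 mm high, with needle files standing up to 168 mm high; beside the left end of the chest. Origin under its centre. Bystander.
- jar: Glass jar with black cap, 48 mm across, 70 mm high, behind the chest. Origin under its centre. Bystander.
- brush: Bench brush 190 mm long, 42 mm wide, 20 mm high, lying along its x in front of the chest. Origin on its underside. Bystander.

How it is judged (in metres and radians):
On the way:
1. the unlocked lid has given under a press (tipped by more than 0.1 rad) (value of joint any of lid1, lid2, lid3, lid4 above 0.1 rad), for 0.1 s.
At the end, for the whole second after the job is handed in: The unlocked lid stands open by itself, tipped by more than 0.80 rad (its stop is at 0.95) and at rest; the other three lids are shut (below 0.06 rad) (((value of joint lid1 above 0.8 rad and velocity of joint lid1 between -0.05 and 0.05 rad/s and value of joint each of lid2, lid3, lid4 below 0.06 rad) or (value of joint lid2 above 0.8 rad and velocity of joint lid2 between -0.05 and 0.05 rad/s and value of joint each of lid1, lid3, lid4 below 0.06 rad) or (value of joint lid3 above 0.8 rad and velocity of joint lid3 between -0.05 and 0.05 rad/s and value of joint each of lid1, lid2, lid4 below 0.06 rad) or (value of joint lid4 above 0.8 rad and velocity of joint lid4 between -0.05 and 0.05 rad/s and value of joint each of lid1, lid2, lid3 below 0.06 rad))); the robot touches nothing.
It fails at once if the chest or a lid was forced (pressed with more than 60 N) (contact force between chest and the fingers above 60 N or contact force between chest and the arm above 60 N).
It fails at once if the raised far edge of a lid was gripped or pulled up (fingers in contact with it, the grasp point within 50 mm of it while the lid is tipped) (contact force between chest and the fingers above 0.5 N and ((value of joint lid1 above 0.15 rad and distance between the grasp point and lid1_edge below 0.05 m) or (value of joint lid2 above 0.15 rad and distance between the grasp point and lid2_edge below 0.05 m) or (value of joint lid3 above 0.15 rad and distance between the grasp point and lid3_edge below 0.05 m) or (value of joint lid4 above 0.15 rad and distance between the grasp point and lid4_edge below 0.05 m))).
It fails at once if a bystander was moved by more than 20 mm or lifted (distance of any of mug, filepot, jar, brush from where it was at the start of the episode above 0.02 m).
It fails at once if a bystander was tipped by more than 0.35 rad (angle between any of mug, filepot, jar, brush's own z axis and vertical above 0.35 rad).
It also fails if it takes over 45 s, if anything falls off the work surface, if the arm or the gripper's body presses on something with over 40 N, if the wrist force passes 120 N, or if a joint passes its speed limit or range.

## Working session

There is one attempt and no reset: what is moved stays moved. The work goes in short steps, Python scripts to look and compute and a tool call to move; the robot and the scene stay as the last step left them, time stands still between calls to the robot, and variables do not carry over. Pictures are saved under pics/ and viewed, at most 10 in all, crops included, and the job is handed in when it is done.

Besides the shell and the picture viewer there is one more tool, called after "Call:" as name([rows], argument=value, ...), one row to a line, values as JSON. carry_out: Moves the arm, as the interface text tells. Its arguments: {"type":"object","properties":{"increments":{"type":"array"},"claw":{"type":"number"}},"required":["increments"]}

```bash
mkdir -p pics
cat > h.py <<'E'
from workcell import *
import numpy as np, cv2
from scipy.spatial.transform import Rotation as R
def snap(n,f):
    d=grab_frame(n); cv2.imwrite('pics/'+f,d['pixels'][:,:,::-1]); np.savez('pics/'+f+'.npz',**d); return d
def world(d,u,v):
    z=float(d['range_z'][v,u]); p=np.array([(u-d['cx'])/d['fx']*z,(v-d['cy'])/d['fy']*z,z])
    a=np.array(d['attitude']); Rm=a if a.shape==(3,3) else R.from_quat(a).as_matrix()
    return Rm@p+np.array(d['position'])
E
python3 - <<'E'
from h import *
d=snap('top','top.png'); print(d['position'],d['attitude'],d['fx'])
print(get_state())
E
```

```text
[471.05156557  -3.33682053 971.20424688] [ 0.70764405 -0.70377861  0.04521651 -0.04348615] 484.74616767157715
{'time_s': 0.05, 'joints': array([ 1.20588940e+00,  8.79604492e-02,  1.37228223e+00, -2.84392234e-05,
        1.68357115e+00, -1.03138249e-01]), 'dq': array([-0.00120443, -0.00065633, -0.00298991,  0.00099214,  0.00202337,
        0.00019308]), 'tau': array([ 1.34280785e-03, -3.53291845e+01, -3.14512074e+01, -1.21608659e-04,
        7.94695836e-03, -4.38647817e-05]), 'eef_pos': array([142.20625223, 530.83326193, 252.12188528]), 'tool_rot': array([ 1.30512459e-01,  9.91446047e-01, -1.08359297e-03, -2.43791238e-04]), 'force': array([ 0.76370781, -0.6263083 ,  0.75208767]), 'moment': array([-0.01079721, -0.00794016, -0.0098103 ]), 'gripper_force': 0.0, 'grip_width': 1.0007362150093517}
```

View pics/top.png

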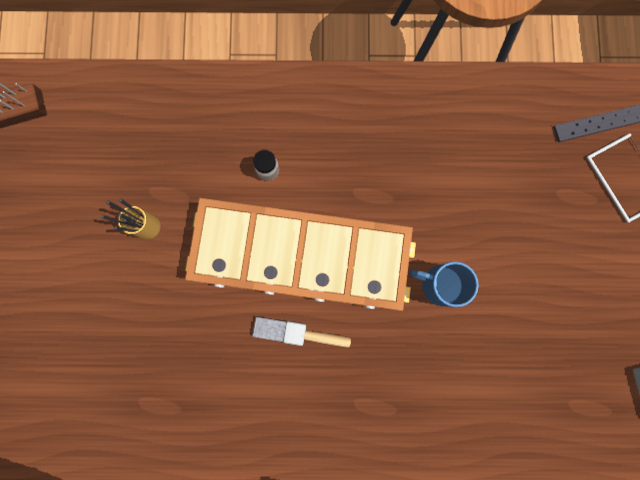

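The chest lies obliquely. Its thumb plates are at about (219,265), (271,272), (322,280) and (375,287), with the brush in front and the mug at the right end.

Run:
```python
from h import *
d=dict(np.load('pics/top.png.npz'))
P=np.array([world(d,u,v) for u,v in[(219,265),(271,272),(322,280),(375,287)]]);print(P.round(1),np.linalg.norm(np.diff(P,axis=0),axis=1))
v=P[0]-P[3];print('chest yaw',np.arctan2(-v[0],v[1]))
for q in [(200,200),(411,228),(187,279),(403,308),(265,160),(130,215)]: print(q,world(d,*q).round(1))
Rt=R.from_quat(get_state()['tool_rot']).as_matrix();print(Rt.round(4))
```

```text
[[ 532.8  176.7   72.7]
 [ 520.3   80.    73.7]
 [ 506.3  -14.5   69.4]
 [ 493.8 -112.2   73.1]] [97.50904062 95.56896547 98.62910724]
chest yaw -0.134369644749252
(200, 200) [655.2 216.1  73.1]
(411, 228) [ 604.2 -180.9   72.4]
(187, 279) [506.8 236.2  68.1]
(403, 308) [ 455.7 -163.5   71.7]
(265, 160) [734.7  95.6  68.9]
(130, 215) [630.4 356.7  46.5]
[[-9.659e-01  2.588e-01 -8.000e-04]
 [ 2.588e-01  9.659e-01 -2.100e-03]
 [ 2.000e-04 -2.200e-03 -1.000e+00]]
```

Call:
carry_out([
  {"dx":-0.19,"dy":-0.1,"dz":0},
  {"dx":-0.38,"dy":-0.19,"dz":0},
  {"dx":-0.56,"dy":-0.29,"dz":0},
  {"dx":-0.75,"dy":-0.38,"dz":0},
  {"dx":-0.94,"dy":-0.48,"dz":0},
  {"dx":-1,"dy":-0.6,"dz":0.1},
  {"dx":-1,"dy":-0.75,"dz":0.2},
  {"dx":-1,"dy":-0.9,"dz":0.3},
  {"dx":-1,"dy":-0.96,"dz":0.4},
  {"dx":-1,"dy":-0.96,"dz":0.48},
], claw=1)

```text
schema error: expected keys dx, dy, dz, roll
```

```bash
cat >> h.py <<'E'
C=-0.1344
PL=np.array([[532.8,176.7],[520,80],[507,-16],[493.8,-112.2]])
def go(i,z,off=0):
    s=get_state(); Rt=R.from_quat(s['tool_rot']).as_matrix()
    t=np.r_[PL[i-1]+off*np.array([np.cos(C),np.sin(C)]),z]
    want=np.arctan2(-np.sin(C),-np.cos(C)); a=np.arctan2(Rt[1,0],Rt[0,0])
    dr=(want-a+np.pi)%(2*np.pi)-np.pi
    print('t',s['time_s'],'pos',s['eef_pos'].round(1),'F',s['force'].round(1),'grip',round(s['grip_width'],2))
    print('inc',(Rt.T@(t-s['eef_pos'])/250).round(4),'roll',round(-dr/np.pi,4))
E
python3 -c "
from h import *
go(1,105)"
```

```text
t 0.05 pos [142.2 530.8 252.1] F [ 0.8 -0.6  0.8] grip 1.0
inc [-1.8759 -0.9626  0.5902] roll -0.0405
```

Call:
carry_out([
  {"dx":-0.19,"dy":-0.1,"dz":0,"roll":0},
  {"dx":-0.38,"dy":-0.19,"dz":0,"roll":0},
  {"dx":-0.56,"dy":-0.29,"dz":0,"roll":0},
  {"dx":-0.75,"dy":-0.38,"dz":0,"roll":0},
  {"dx":-0.94,"dy":-0.48,"dz":0,"roll":0},
  {"dx":-1,"dy":-0.6,"dz":0.1,"roll":0},
  {"dx":-1,"dy":-0.75,"dz":0.2,"roll":0},
  {"dx":-1,"dy":-0.9,"dz":0.3,"roll":-0.04},
  {"dx":-1,"dy":-0.96,"dz":0.4,"roll":-0.04},
  {"dx":-1,"dy":-0.96,"dz":0.4,"roll":-0.04},
], claw=1)

```text
time_s: 1.05
eef_pos: [318.5, 231.8, 148.8]
tool_rot: [0.069, 0.998, -0.003, -0.004]
force: [-0.2, -0.6, -1.2]
grip_width: 0.002
gripper_force: 0.0
```

```bash
python3 -c "
from h import *
go(1,105)"
```

```text
t 1.05 pos [318.5 231.8 148.8] F [-0.2 -0.6 -1.2] grip 0.0
inc [-0.8807 -0.0985  0.1689] roll -0.0015
```

Call:
carry_out([
  {"dx":-0.19,"dy":-0.02,"dz":0.0,"roll":0},
  {"dx":-0.38,"dy":-0.05,"dz":0,"roll":0},
  {"dx":-0.56,"dy":-0.08,"dz":0,"roll":0},
  {"dx":-0.75,"dy":-0.1,"dz":0.02,"roll":0},
  {"dx":-0.88,"dy":-0.1,"dz":0.08,"roll":0},
  {"dx":-0.88,"dy":-0.1,"dz":0.16,"roll":0},
  {"dx":-0.88,"dy":-0.1,"dz":0.16,"roll":0},
  {"dx":-0.88,"dy":-0.1,"dz":0.16,"roll":0},
  {"dx":-0.88,"dy":-0.1,"dz":0.16,"roll":0},
  {"dx":-0.88,"dy":-0.1,"dz":0.16,"roll":0},
])

```text
time_s: 2.05
eef_pos: [536.7, 180.9, 115.2]
tool_rot: [0.068, 0.998, 0.001, 0.001]
force: [0.5, 0.1, 0.5]
grip_width: -0.0
gripper_force: 0.0
```

```bash
python3 -c "
from h import *
go(1,93)
snap('side','s1.png')"
```

```text
t 2.05 pos [536.7 180.9 115.2] F [0.5 0.1 0.5] grip -0.0
inc [ 0.0134 -0.0189  0.0887] roll -0.0003
```

View pics/s1.png

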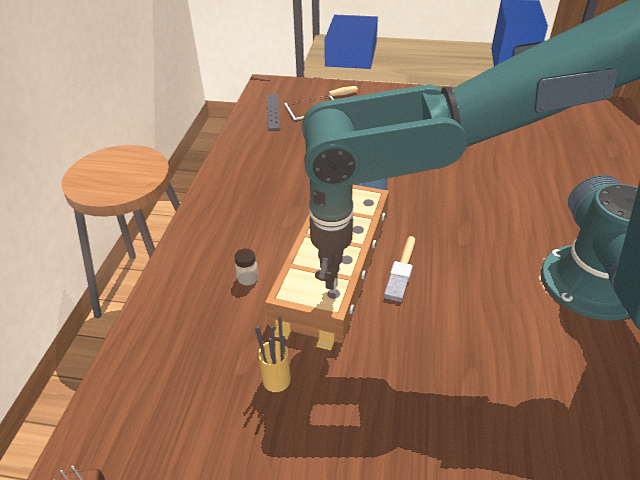

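The shut fingers stand over lid 1 near its plate at (333,293), clear of the file pot.

Call:
carry_out([
  {"dx":0.014,"dy":-0.018,"dz":0.03,"roll":0},
  {"dx":0.014,"dy":-0.018,"dz":0.06,"roll":0},
  {"dx":0.014,"dy":-0.018,"dz":0.074,"roll":0},
  {"dx":0.014,"dy":-0.018,"dz":0.078,"roll":0},
  {"dx":0.014,"dy":-0.018,"dz":0.08,"roll":0},
  {"dx":0.014,"dy":-0.018,"dz":0.082,"roll":0},
  {"dx":0.014,"dy":-0.018,"dz":0.084,"roll":0},
  {"dx":0.014,"dy":-0.018,"dz":0.086,"roll":0},
  {"dx":0.014,"dy":-0.018,"dz":0.088,"roll":0},
  {"dx":0.014,"dy":-0.018,"dz":0.09,"roll":0},
])

```text
time_s: 3.1
eef_pos: [531.4, 175.9, 93.3]
tool_rot: [0.068, 0.998, -0.0, -0.001]
force: [-9.7, -1.9, 15.4]
grip_width: -0.0
gripper_force: 7.7
```

```bash
python3 -c "
from h import *
go(1,93)"
```

```text
t 3.1 pos [531.4 175.9  93.3] F [-9.7 -1.9 15.4] grip -0.0
inc [-0.0053  0.0038  0.0012] roll -0.0005
```

Call:
carry_out([
  {"dx":0,"dy":0,"dz":0.002,"roll":0},
  {"dx":0,"dy":0,"dz":0.004,"roll":0},
  {"dx":0,"dy":0,"dz":0.006,"roll":0},
  {"dx":0,"dy":0,"dz":0.006,"roll":0},
  {"dx":0,"dy":0,"dz":0.006,"roll":0},
  {"dx":0,"dy":0,"dz":0.006,"roll":0},
  {"dx":0,"dy":0,"dz":0.006,"roll":0},
  {"dx":0,"dy":0,"dz":0.006,"roll":0},
  {"dx":0,"dy":0,"dz":0.006,"roll":0},
  {"dx":0,"dy":0,"dz":0.006,"roll":0},
])

```text
time_s: 4.1
eef_pos: [531.3, 176.0, 93.2]
tool_rot: [0.068, 0.998, -0.0, -0.001]
force: [-10.3, -2.5, 18.5]
grip_width: -0.003
gripper_force: 9.4
```

Lid 1 is hard at 18 N, so it is locked. Next is lid 2.

Call:
carry_out([
  {"dx":0,"dy":0,"dz":-0.06,"roll":0},
  {"dx":0,"dy":0,"dz":-0.12,"roll":0},
  {"dx":0,"dy":-0.18,"dz":-0.12,"roll":0},
  {"dx":0,"dy":-0.36,"dz":-0.12,"roll":0},
  {"dx":0,"dy":-0.39,"dz":-0.12,"roll":0},
  {"dx":0,"dy":-0.39,"dz":-0.1,"roll":0},
  {"dx":0,"dy":-0.39,"dz":-0.08,"roll":0},
  {"dx":0,"dy":-0.39,"dz":-0.06,"roll":0},
  {"dx":0,"dy":-0.39,"dz":-0.06,"roll":0},
  {"dx":0,"dy":-0.39,"dz":-0.06,"roll":0},
])

```text
time_s: 5.1
eef_pos: [518.8, 80.4, 103.8]
tool_rot: [0.067, 0.998, 0.0, -0.0]
force: [0.4, -0.3, 0.3]
grip_width: 0.003
gripper_force: 0.0
```

```bash
python3 -c "
from h import *
go(2,93)"
```

```text
t 5.1 pos [518.8  80.4 103.8] F [ 0.4 -0.3  0.3] grip 0.0
inc [-0.0049 -0.001   0.0431] roll -0.0001
```

Call:
carry_out([
  {"dx":-0.004,"dy":0,"dz":0.02,"roll":0},
  {"dx":-0.004,"dy":0,"dz":0.034,"roll":0},
  {"dx":-0.004,"dy":0,"dz":0.04,"roll":0},
  {"dx":-0.004,"dy":0,"dz":0.045,"roll":0},
  {"dx":-0.004,"dy":0,"dz":0.05,"roll":0},
  {"dx":-0.004,"dy":0,"dz":0.055,"roll":0},
  {"dx":-0.004,"dy":0,"dz":0.06,"roll":0},
  {"dx":-0.004,"dy":0,"dz":0.06,"roll":0},
  {"dx":-0.004,"dy":0,"dz":0.06,"roll":0},
  {"dx":-0.004,"dy":0,"dz":0.06,"roll":0},
])

```text
time_s: 6.1
eef_pos: [519.7, 79.6, 93.2]
tool_rot: [0.068, 0.998, 0.0, 0.0]
force: [-9.2, 0.5, 17.3]
grip_width: 0.002
gripper_force: 8.8
```

Lid 2 is locked as well. Next is lid 3.

Call:
carry_out([
  {"dx":0,"dy":0,"dz":-0.06,"roll":0},
  {"dx":0,"dy":0,"dz":-0.12,"roll":0},
  {"dx":0,"dy":-0.18,"dz":-0.12,"roll":0},
  {"dx":0,"dy":-0.36,"dz":-0.12,"roll":0},
  {"dx":0,"dy":-0.387,"dz":-0.12,"roll":0},
  {"dx":0,"dy":-0.387,"dz":-0.1,"roll":0},
  {"dx":0,"dy":-0.387,"dz":-0.08,"roll":0},
  {"dx":0,"dy":-0.387,"dz":-0.06,"roll":0},
  {"dx":0,"dy":-0.387,"dz":-0.06,"roll":0},
  {"dx":0,"dy":-0.387,"dz":-0.06,"roll":0},
])

```text
time_s: 7.1
eef_pos: [506.7, -15.5, 103.8]
tool_rot: [0.067, 0.998, 0.0, -0.0]
force: [0.1, 0.7, -0.5]
grip_width: 0.003
gripper_force: 0.0
```

```bash
python3 -c "
from h import *
go(3,93)"
```

```text
t 7.1 pos [506.7 -15.5 103.8] F [ 0.1  0.7 -0.5] grip 0.0
inc [-0.0014 -0.0017  0.0432] roll -0.0001
```

Call:
carry_out([
  {"dx":0,"dy":0,"dz":0.02,"roll":0},
  {"dx":0,"dy":0,"dz":0.034,"roll":0},
  {"dx":0,"dy":0,"dz":0.04,"roll":0},
  {"dx":0,"dy":0,"dz":0.045,"roll":0},
  {"dx":0,"dy":0,"dz":0.05,"roll":0},
  {"dx":0,"dy":0,"dz":0.055,"roll":0},
  {"dx":0,"dy":0,"dz":0.06,"roll":0},
  {"dx":0,"dy":0,"dz":0.06,"roll":0},
  {"dx":0,"dy":0,"dz":0.06,"roll":0},
  {"dx":0,"dy":0,"dz":0.06,"roll":0},
])

```text
time_s: 8.1
eef_pos: [507.3, -16.6, 89.2]
tool_rot: [0.068, 0.998, -0.0, 0.001]
force: [-1.3, 0.6, 1.5]
grip_width: 0.0
gripper_force: 0.6
```

Lid 3 gives at 1.5 N, so I'll push it on down.

Call:
carry_out([
  {"dx":0.004,"dy":0,"dz":0.007,"roll":0},
  {"dx":0.008,"dy":0,"dz":0.014,"roll":0},
  {"dx":0.012,"dy":0,"dz":0.021,"roll":0},
  {"dx":0.012,"dy":0,"dz":0.028,"roll":0},
  {"dx":0.012,"dy":0,"dz":0.035,"roll":0},
  {"dx":0.012,"dy":0,"dz":0.042,"roll":0},
  {"dx":0.012,"dy":0,"dz":0.049,"roll":0},
  {"dx":0.012,"dy":0,"dz":0.056,"roll":0},
  {"dx":0.012,"dy":0,"dz":0.062,"roll":0},
  {"dx":0.012,"dy":0,"dz":0.068,"roll":0},
])

```text
time_s: 9.1
eef_pos: [503.6, -16.0, 71.9]
tool_rot: [0.068, 0.998, 0.0, -0.0]
force: [0.2, 0.0, 3.5]
grip_width: -0.002
gripper_force: 1.2
```

```bash
python3 -c "
from h import *
go(3,65,-3)
snap('side','s2.png')"; python3 -c "
import cv2
i=cv2.imread('pics/s2.png')[150:350,240:460];cv2.imwrite('pics/s2c.png',cv2.resize(i,None,fx=3,fy=3))"
```

```text
t 9.1 pos [503.6 -16.   71.9] F [0.2 0.  3.5] grip -0.0
inc [-0.0017  0.0017  0.0276] roll -0.0005
```

View pics/s2c.png

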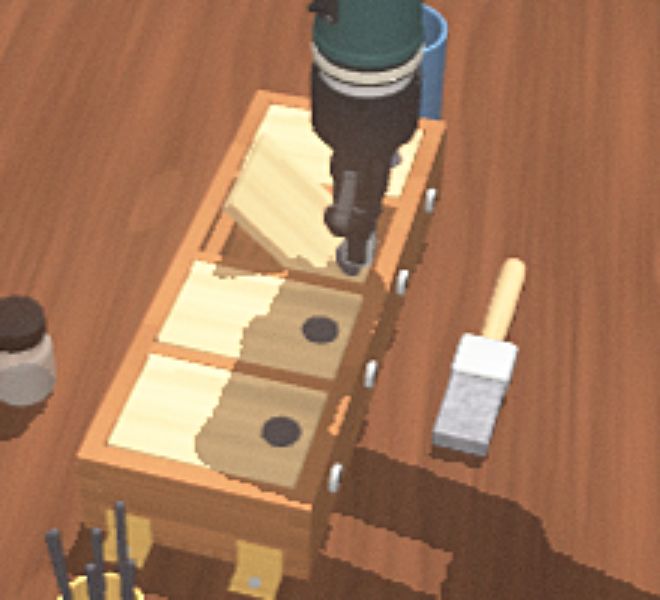

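Lid 3 is partly tipped (crop about (300,200)), with the fingers on its near edge. I'll keep pushing towards the stop.

Call:
carry_out([
  {"dx":0,"dy":0,"dz":0.005,"roll":0},
  {"dx":0,"dy":0,"dz":0.01,"roll":0},
  {"dx":0,"dy":0,"dz":0.015,"roll":0},
  {"dx":0,"dy":0,"dz":0.02,"roll":0},
  {"dx":0,"dy":0,"dz":0.024,"roll":0},
  {"dx":0,"dy":0,"dz":0.028,"roll":0},
  {"dx":0,"dy":0,"dz":0.028,"roll":0},
  {"dx":0,"dy":0,"dz":0.028,"roll":0},
  {"dx":0,"dy":0,"dz":0.028,"roll":0},
  {"dx":0,"dy":0,"dz":0.028,"roll":0},
])

```text
time_s: 10.15
eef_pos: [503.6, -16.0, 65.0]
tool_rot: [0.068, 0.998, 0.0, -0.0]
force: [-0.3, -0.1, 0.6]
grip_width: -0.002
gripper_force: 0.3
```

Call:
carry_out([
  {"dx":0,"dy":0,"dz":0.005,"roll":0},
  {"dx":0,"dy":0,"dz":0.01,"roll":0},
  {"dx":0,"dy":0,"dz":0.015,"roll":0},
  {"dx":0,"dy":0,"dz":0.02,"roll":0},
  {"dx":0,"dy":0,"dz":0.025,"roll":0},
  {"dx":0,"dy":0,"dz":0.03,"roll":0},
  {"dx":0,"dy":0,"dz":0.03,"roll":0},
  {"dx":0,"dy":0,"dz":0.03,"roll":0},
  {"dx":0,"dy":0,"dz":0.03,"roll":0},
  {"dx":0,"dy":0,"dz":0.03,"roll":0},
])

```text
time_s: 11.15
eef_pos: [504.4, -16.1, 63.5]
tool_rot: [0.068, 0.998, -0.0, 0.001]
force: [-13.2, 1.2, 27.9]
grip_width: 0.0
gripper_force: 13.6
```

It met the stop firmly at 28 N, so I'll retreat straight up.

Call:
carry_out([
  {"dx":0,"dy":0,"dz":-0.03,"roll":0},
  {"dx":0.02,"dy":0,"dz":-0.08,"roll":0},
  {"dx":0.04,"dy":0,"dz":-0.18,"roll":0},
  {"dx":0.06,"dy":0,"dz":-0.3,"roll":0},
  {"dx":0.2,"dy":0,"dz":-0.45,"roll":0},
  {"dx":0.4,"dy":0,"dz":-0.55,"roll":0},
  {"dx":0.5,"dy":0,"dz":-0.6,"roll":0},
  {"dx":0.5,"dy":0,"dz":-0.6,"roll":0},
  {"dx":0.5,"dy":0,"dz":-0.6,"roll":0},
  {"dx":0.5,"dy":0,"dz":-0.6,"roll":0},
])

```text
time_s: 12.15
eef_pos: [380.2, 0.9, 206.9]
tool_rot: [0.068, 0.998, 0.0, -0.001]
force: [0.8, 0.1, -0.4]
grip_width: -0.001
gripper_force: 0.0
```

```bash
python3 -c "
from h import *
go(3,65,-3)
d=snap('side','s3.png')
i=cv2.imread('pics/s3.png')[150:350,240:460];cv2.imwrite('pics/s3c.png',cv2.resize(i,None,fx=3,fy=3))
d=snap('top','t3.png')
ys,xs=np.mgrid[200:320:2,290:360:2]
p=np.array([world(d,u,v) for u,v in zip(xs.ravel(),ys.ravel())]); c=PL[2]
q=(p[:,:2]-c)@np.array([[np.cos(C),-np.sin(C)],[np.sin(C),np.cos(C)]])
m=(abs(q[:,1])<30)&(q[:,0]>20)&(q[:,0]<68)&(p[:,2]>80)&(p[:,2]<140)
f=np.polyfit(q[m,0],p[m,2],1);print(m.sum(),'tip',np.arctan(f[0]),p[m,2].max())"
```

```text
t 12.15 pos [380.2   0.9 206.9] F [ 0.8  0.1 -0.4] grip -0.0
inc [-0.5004  0.002   0.567 ] roll -0.0006
171 tip 0.9520891615529155 126.06438667084262
```

View pics/s3c.png

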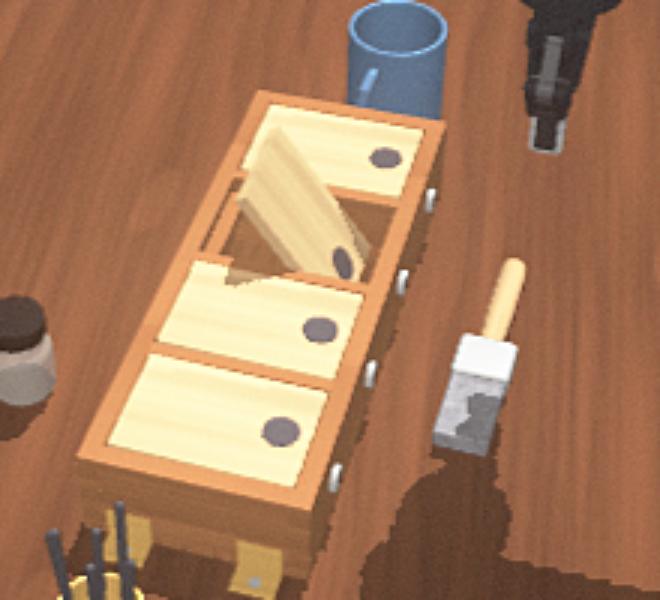

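Lid 3 stands open at about 0.95 rad (crop about (300,210)), the other lids are shut, and the arm is clear of everything.

```bash
python3 -c "
from workcell import *
print(job_done())"
```

```text
the job is handed in; nothing more can be done
None
```

Lid 3 was the unlocked one: it stands open on its own at about 0.95 rad (measured from the top camera), the other three lids are shut, the arm is clear, and the job is handed in; the hand-in gave no verdict.

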